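Put the hobbing tooling back into its inserts

TASK

The changeover on the gear hobbing machine is finished: put each of the four parts on the bench - the gold hob, the spur gear, the hexagon nut and the stepped chuck jaw - back into the orange-floored insert whose cut-out matches its shape and size, the same way up as it is now and sitting flat on the cut-out's floor. Set each one down gently, do not drop it. Leave the oil bottle and the dial indicator standing where they are.

Things in the scene. Friction and masses are not known exactly. Their poses are not given: they have to be found in the camera images.
- hob: gear hob (gold-coated round cutter with rows of teeth, bright steel collar at each end), standing on end: 46 mm across the teeth from 8 to 52 mm above its underside, collars 33 mm across, 60 mm high, about 0.5 kg. Origin at the centre of its underside, z up along its axis. Grip it on the outside.
- gear: bright steel spur gear lying flat, hub upward: toothed rim 76 mm across and 20 mm thick, hub 40 mm across that stands above the rim to a height of 50 mm, about 0.65 kg. Origin at the centre of its underside, z up along its axis. Grip it by the outside of the hub.
- nut: dark steel hexagon nut lying flat: 55 mm across flats, 63.5 mm across corners, 36 mm high, about 0.42 kg. Origin at the centre of its underside, z up along its axis; two opposite corners lie on +x and -x, two opposite flats face +y and -y.
- jaw: bright steel stepped chuck jaw lying on its base, steps up: 80 mm long (x), 28 mm wide (y); seen along x it is 18 mm high from -40 to -15 mm, 34 mm from -15 to +12 mm and 48 mm from +12 to +40 mm; about 0.5 kg, centre of mass near x = +8 mm. Origin at the centre of its underside, z up.
- hob_insert: square tool insert lying flat, fixed on the bench, 120 x 120 x 18 mm: orange base 6 mm thick under a black layer 12 mm thick with a centred cut-out, 12 mm deep, through which the orange floor shows. Origin at the centre of the underside (floor 6 mm above it, top face 18 mm); z up, x and y along its edges. Round cut-out of 62 mm diameter (the smaller round one): the place of the hob.
- gear_insert: square tool insert lying flat, fixed on the bench, 120 x 120 x 18 mm: orange base 6 mm thick under a black layer 12 mm thick with a centred cut-out, 12 mm deep, through which the orange floor shows. Origin at the centre of the underside (floor 6 mm above it, top face 18 mm); z up, x and y along its edges. Round cut-out of 92 mm diameter (the larger round one): the place of the gear.
- nut_insert: square tool insert lying flat, fixed on the bench, 120 x 120 x 18 mm: orange base 6 mm thick under a black layer 12 mm thick with a centred cut-out, 12 mm deep, through which the orange floor shows. Origin at the centre of the underside (floor 6 mm above it, top face 18 mm); z up, x and y along its edges. Hexagonal cut-out, 76 mm across flats, with corners on +x and -x and flats facing +y and -y: the place of the nut, which fits in at any turn.
- jaw_insert: square tool insert lying flat, fixed on the bench, 120 x 120 x 18 mm: orange base 6 mm thick under a black layer 12 mm thick with a centred cut-out, 12 mm deep, through which the orange floor shows. Origin at the centre of the underside (floor 6 mm above it, top face 18 mm); z up, x and y along its edges. Rectangular cut-out, 96 mm along x and 44 mm along y: the place of the chuck jaw, either way round (its tall end may point along +x or -x).
- oil_bottle: red oil bottle with yellow spout, 60 mm diameter, 155 mm high, standing loose at one end of the work area; leave alone. Origin at the centre of its underside.
- indicator: dial indicator on a magnetic stand: blue block 50 x 60 x 55 mm with a post and round dial, 160 mm high, standing loose at the other end of the work area; leave alone. Origin at the centre of the block's underside.
There are look-alikes about, which are no part of the job. What is shaped like the jaw but green is not meant.

How it is judged:
By the outcome, as a careful person would: the job done as asked, in the order asked, and still so for the second after the job is handed in, with the robot touching nothing.
It also fails if it takes over 118 s, if anything falls off the work surface, if the arm or the gripper's body presses on something with over 40 N, if the wrist force passes 120 N, or if a joint passes its speed limit or range.

ROBOT

A 6-joint arm with a two-finger parallel gripper is mounted at the origin on the work surface. World frame = base frame: x ahead of the robot, y to its left, z up, the work surface at z = 0. Lengths are in m, angles in rad, forces in N, time in s.
With the tool pointing down it reaches from about 0.4 to 0.825 m from the base axis. Payload 7 kg.
Tool frame: the origin (TCP) lies where the fingers leave the gripper's body, on its centre line; the fingertips stand 66 mm ahead of it and the grasp point (between the pads) lies bot.tcp_to_grasp ahead of it (bot.tcp_to_grasp is the distance from the TCP to the grasp point, in m); z points along the fingers, y is the direction in which the jaws open and shut (so a half turn about z gives the same grasp; the last joint's range is limited). The gripper opens to 88 mm and grips with 3 to 60 N. Pads are 19 mm wide; open, the fingers measure 130 mm over their backs; the gripper's body (78 mm by 193 mm) begins 47 mm behind the grasp point.
Start: joints at [-0.859, 0.359, 0.012, 0, -1.224, -0.288], TCP at [0.278, -0.615, 0.292] pointing down, gripper open.
Joint ranges: [-3.07, 3.07], [-1.43, 2.12], [-1.02, 1.25], [-3.03, 1.67], [-3.05, -0], [-3.03, 3.03]. Speed limits (rad/s): [2.39, 2.39, 3.01, 3.14, 3.14, 3.14].

INTERFACE

Orientations are given as a rotation vector (axis times angle).
In Python, from bench import observe, read_camera, close_job, bot gives the robot as it stands.
- The arm moves only by the tool send_rows, never from a script. Its argument "deltas" is a list of rows, each a list of 2 entries, a list of its own where there are three numbers: the shift along the world's x, y, z in m, then the turn about the world's z in degrees. A call has 1 to 5 rows; each row shifts and turns the pose as measured when the row begins; what a row does not reach is not made up. A row lasts 1/12 s, in which the tool goes at most 41.7 mm and 7.16 degrees, less where a joint would pass 70% of its speed; a pose out of reach is approached as far as the arm can. A call with a gripper value outside its range is refused whole. "grip" is the finger opening in m, from 0 to 0.0876, set as the call begins (left out, the last holds). The fingers move at their own pace and stop on an object; "grip_force" is the grip in N (left out, the last holds). Time passes only in rows, so rows that do not move let the fingers close. It gives the time, the measured TCP pose, the force and the opening at its end, in the units of the state.
- observe(): the state, without advancing time (a new reading comes with each control period).
- read_camera(name): name is "scene" or "top"; returns a dict with "color" (420x560x3 uint8, red, green, blue), "depth" (420x560 float32, m along the optical axis (not along the pixel's ray), 0 where there is no reading), "mtx" (3x3 intrinsics, pixels), "D" ([k1, k2, p1, p2, k3] as OpenCV has them; the pictures are not rectified), "origin" and "orientation" of the camera in the world. Camera axes: x right, y down, z forward; pixel columns grow to the right and rows downward; lengths in m; the calibration is good to about 2 mm. A picture is of the moment at which its call begins.
- close_job(): hands the job in, once; it reports no verdict.
The state is a dict: "time": time; "joint_pos": joint angles; "joint_velocities": joint speeds; "joint_torque": joint torques, N m; "position": TCP position; "orientation": TCP orientation; "wrist_force": force on the tool from outside, world axes, zero at the start; "wrist_torque": the same for the moment, N m; "grip_width": finger opening in m.
Only numpy, scipy, OpenCV 4.12 (cv2) and the standard library are available. Lean on these libraries where they do the work, as an engineer would, in place of code of your own. Each camera call takes 0.05 s, during which the arm holds its last target. There are 200 camera calls.

## Working session

There is one attempt and no reset: what is moved stays moved. The work goes in short steps, Python scripts to look and compute and a tool call to move; the robot and the scene stay as the last step left them, time stands still between calls to the robot, and variables do not carry over. Pictures are saved under pics/ and viewed, about 12 in all and at most 16, crops included, and the job is handed in when it is done.

Besides the shell and the picture viewer there is one more tool, called in YAML: its name, and indented under it one key for each argument. send_rows: Moves the arm, as the interface text tells. Its arguments: {"type":"object","properties":{"deltas":{"type":"array","items":{"type":"array"}},"grip":{"type":"number"},"grip_force":{"type":"number"}},"required":["deltas"]}

```bash
mkdir -p pics; ls
cat > h.py <<'E'
import numpy as np, cv2
from scipy.spatial.transform import Rotation as R
from bench import observe, read_camera, close_job, bot
def cam(n):
    c=read_camera(n); o=np.array(c["orientation"],float)
    c["R"]=R.from_rotvec(o).as_matrix() if o.size==3 else (o if o.shape==(3,3) else R.from_quat(o).as_matrix())
    c["o"]=np.array(c["origin"],float); return c
def rays(c,uv):
    p=cv2.undistortPoints(np.array(uv,float).reshape(-1,1,2),np.array(c["mtx"],float),np.array(c["D"],float)).reshape(-1,2)
    return np.c_[p,np.ones(len(p))]@c["R"].T
def plane(c,uv,z):
    r=rays(c,uv); return c["o"]+r*((z-c["o"][2])/r[:,2])[:,None]
def cloud(c):
    h,w=c["depth"].shape; uv=np.stack(np.meshgrid(np.arange(w),np.arange(h)),-1).reshape(-1,2)
    P=c["o"]+rays(c,uv)*c["depth"].reshape(-1,1); P[c["depth"].ravel()==0]=np.nan
    return P.reshape(h,w,3)
def save(c,n): cv2.imwrite("pics/"+n,c["color"][:,:,::-1])
E
python3 - <<'E'
from h import *
print(bot, [a for a in dir(bot) if a[0]!='_'], bot.tcp_to_grasp, observe())
for n in("scene","top"):
    c=cam(n); save(c,n+"0.png"); print(n,c["o"],c["orientation"],c["R"][:,2],c["mtx"],c["D"])
    np.savez(n+"0.npz",**{k:c[k] for k in c})
E
```

```text
pics
<Robot object at 0x7f22b7b57e00> ['Unreachable', 'tcp_to_grasp'] 0.0468 {'time': 0.0, 'joint_pos': array([-8.58886667e-01,  3.59361949e-01,  1.10547092e-02, -3.95720210e-04,
       -1.22408164e+00, -2.88120472e-01]), 'joint_velocities': array([-0.00066856, -0.00010783,  0.00020597, -0.00048468,  0.00077227,
       -0.00160435]), 'joint_torque': array([ 8.46180901e-04, -5.82716203e+01,  2.93065381e+01,  6.99698389e+00,
        6.93502690e-03, -1.27570288e-04]), 'position': array([ 0.2774199 , -0.61493108,  0.2912287 ]), 'orientation': array([ 6.60417149e-01, -3.07094477e+00, -2.47518391e-03]), 'wrist_force': array([ 0.29283555,  1.34712541, -0.27231731]), 'wrist_torque': array([-0.00912456, -0.00364495, -0.02245126]), 'grip_width': 0.08777121906406983}
scene [1.02385331 0.1039888  0.79884821] [-1.67282604 -2.06419794  0.6649431 ] [-0.58008451 -0.11193583 -0.80682856] [[404.3300287    0.         271.40238014]
 [  0.         404.3300287  217.01021992]
 [  0.           0.           1.        ]] [-0.10386579  0.          0.          0.          0.        ]
top [ 4.23112553e-01 -6.95412997e-04  1.12784989e+00] [-2.18633439  2.18689548 -0.09582694] [ 0.07750387 -0.01001942 -0.9969417 ] [[433.16956036   0.         287.42151035]
 [  0.         433.16956036 209.64144149]
 [  0.           0.           1.        ]] [-0.11492733  0.          0.          0.          0.        ]
```

View pics/top0.png

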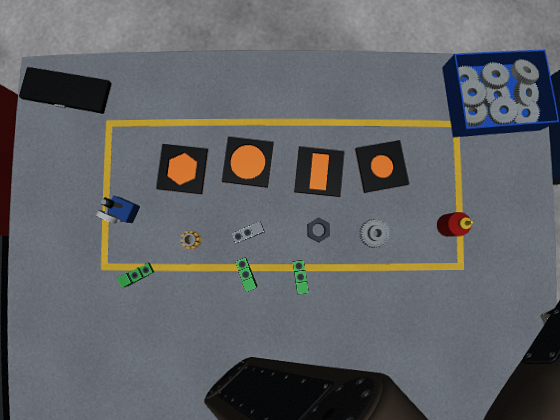

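View pics/scene0.png

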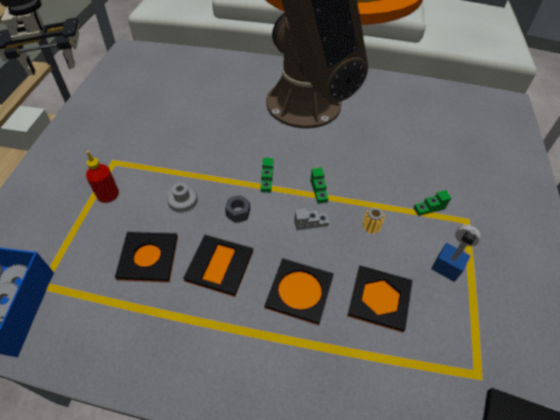

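The top view shows the hob at (190,239), the jaw (248,232), the nut (318,230) and the gear (375,233). The inserts are hex (182,168), large round (248,161), rectangle (319,171) and small round (382,167).

Things that could be mistaken for the targets are the green jaws at (136,274), (246,274) and (301,277), which are ruled out by colour. The gears in the blue box around (500,90) are also ruled out, because they are off the work area and not the lone hub-up gear. The two round cut-outs differ by diameter.

```bash
cat > m.py <<'E'
from h import *
import sys
tag=sys.argv[1]
A={}
for n in("top","scene"):
    c=cam(n); np.savez(f"{n}{tag}.npz",**{k:c[k] for k in c}); A[n]=c
C0=np.load("top0.npz")
seed={"hob":(190,239),"jaw":(248,232),"nut":(318,230),"gear":(375,233)}
ins={"nut_i":(182,168),"gear_i":(248,161),"jaw_i":(319,171),"hob_i":(382,167)}
ct=A["top"]
cl={n:cloud(A[n]) for n in A}
bench=cl["top"][280:330,60:110].reshape(-1,3); print("bench z",np.nanmean(bench[:,2]),np.nanstd(bench[:,2]))
for k,s in seed.items():
    g=plane(ct,[s],0.02)[0]
    for n in A:
        P=cl[n].reshape(-1,3); d=np.hypot(*(P[:,:2]-g[:2]).T); Q=P[(d<0.06)&(P[:,2]>0.01)]
        zt=np.percentile(Q[:,2],95); T=Q[Q[:,2]>zt-0.006]
        r=cv2.minAreaRect(T[:,:2].astype(np.float32)*1000); ra=cv2.minAreaRect(Q[:,:2].astype(np.float32)*1000)
        print(k,n,"ztop %.4f"%zt,len(T),"topmean",T.mean(0).round(4),"toprect",np.round(r[0]),np.round(r[1]),round(r[2]),"all",np.round(ra[0]),np.round(ra[1]),round(ra[2]))
# orange floors, two views
cent={}
for n,c in A.items():
    hsv=cv2.cvtColor(c["color"],cv2.COLOR_RGB2HSV); m=cv2.inRange(hsv,(6,170,150),(17,255,255))
    cs=[x for x in cv2.findContours(m,cv2.RETR_EXTERNAL,cv2.CHAIN_APPROX_NONE)[0] if cv2.contourArea(x)>200]
    for x in cs:
        mm=cv2.moments(x); uv=(mm["m10"]/mm["m00"],mm["m01"]/mm["m00"]); p=plane(c,[uv],.006)[0]
        w=plane(c,x.reshape(-1,2),.006)[:,:2].astype(np.float32)*1000; r=cv2.minAreaRect(w)
        j=min(ins,key=lambda k:np.hypot(*(plane(ct,[ins[k]],.006)[0]-p)[:2]))
        dd=np.hypot(*(plane(ct,[ins[j]],.006)[0]-p)[:2])
        if dd<.04:
            cent.setdefault(j,{})[n]=uv; print(j,n,np.round(uv),p.round(4),np.round(r[1]),round(r[2],1),"depth z",np.nanmedian([cl[n][v,u,2] for u,v in [np.round(uv).astype(int)]]).round(4))
for k,v in cent.items():
    if len(v)==2:
        r=[rays(A[n],[v[n]])[0] for n in v]; o=[A[n]["o"] for n in v]
        t=np.linalg.lstsq(np.c_[r[0],-r[1]],o[1]-o[0],rcond=None)[0]; a=o[0]+t[0]*r[0];b=o[1]+t[1]*r[1]
        print(k,"tri",((a+b)/2).round(4),"gap",np.linalg.norm(a-b).round(4))
for k,s in ins.items():
    g=plane(ct,[s],0.006)[0]; P=cl["top"].reshape(-1,3)
    Q=P[(np.hypot(*(P[:,:2]-g[:2]).T)<.095)&(P[:,2]>.012)&(P[:,2]<.025)]
    r=cv2.minAreaRect(Q[:,:2].astype(np.float32)*1000); print(k,"toprect",np.round(r[0],1),np.round(r[1]),round(r[2],1),"z",np.median(Q[:,2]).round(4))
E
python3 m.py 1; python3 -c "
import cv2
from h import *
t=cv2.imread('pics/top0.png')[130:300,90:480]; cv2.imwrite('pics/crop1.png',cv2.resize(t,None,fx=2,fy=2,interpolation=cv2.INTER_CUBIC))"
```

```text
bench z 2.2553839095888345e-05 0.0021453191922640646
hob top ztop 0.0617 72 topmean [0.4336 0.233  0.0598] toprect [432. 232.] [32. 30.] 38 all [433. 232.] [43. 44.] 90
hob scene ztop 0.0612 113 topmean [0.4342 0.2329 0.0592] toprect [434. 234.] [36. 34.] 45 all [435. 232.] [45. 40.] 79
jaw top ztop 0.0498 125 topmean [0.4613 0.0659 0.0478] toprect [461.  66.] [28. 28.] 22 all [452.  90.] [28. 80.] 22
jaw scene ztop 0.0497 130 topmean [0.4616 0.0669 0.0484] toprect [461.  67.] [29. 28.] 18 all [452.  91.] [31. 81.] 23
nut top ztop 0.0391 256 topmean [ 0.4583 -0.09    0.036 ] toprect [458. -90.] [54. 58.] 90 all [459. -90.] [55. 61.] 89
nut scene ztop 0.0381 274 topmean [ 0.4592 -0.089   0.036 ] toprect [458. -89.] [60. 55.] 3 all [459. -89.] [61. 56.] 2
gear top ztop 0.0512 141 topmean [ 0.4492 -0.236   0.0495] toprect [ 450. -236.] [38. 36.] 1 all [ 450. -235.] [73. 75.] 90
gear scene ztop 0.0517 142 topmean [ 0.4506 -0.2345  0.0503] toprect [ 450. -235.] [38. 37.] 43 all [ 453. -233.] [67. 74.] 31
hob_i top [382. 166.] [ 0.6267 -0.2607  0.006 ] [56. 57.] 0.3 depth z 0.0063
jaw_i to
[... 236 characters left out ...]
. 297.] [0.6137 0.2669 0.006 ] [81. 69.] 53.8 depth z 0.0052
gear_i scene [300. 290.] [0.6324 0.0932 0.006 ] [85. 88.] 32.4 depth z 0.0093
jaw_i scene [218. 264.] [ 0.6071 -0.0954  0.006 ] [40. 90.] 84.0 depth z 0.0067
hob_i scene [147. 255.] [ 0.6206 -0.2624  0.006 ] [51. 56.] 12.6 depth z 0.0067
hob_i tri [ 0.625  -0.2586  0.0146] gap 0.0003
jaw_i tri [ 0.6103 -0.094   0.0121] gap 0.0002
nut_i tri [0.6175 0.265  0.0132] gap 0.0008
gear_i tri [0.6359 0.0929 0.013 ] gap 0.0008
nut_i toprect [618.3 265.9] [121. 119.] 83.5 z 0.0178
gear_i toprect [637.2  92.8] [121. 122.] 83.0 z 0.0179
jaw_i toprect [611.3 -94.5] [120. 122.] 84.2 z 0.0178
hob_i toprect [ 625.7 -260.7] [120. 121.] 10.1 z 0.0178
```

View pics/crop1.png

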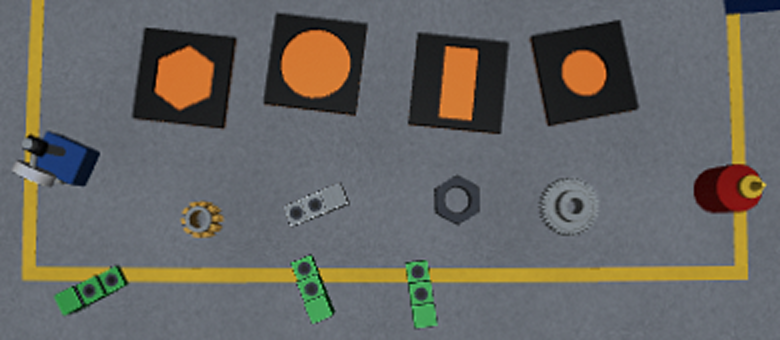

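The choices match the descriptions. Heights from both views agree with the text: hob 61 mm, jaw 49, nut 38, gear hub 51, insert tops 18 and floors 6. The crop shows each part clearly and confirms the nut's corners lie along world x. I'll take them in the order listed: hob, gear, nut, jaw. First I move towards the hob.

send_rows:
  deltas:
    - [[0.015, 0.036, 0], 0]
    - [[0.015, 0.036, 0], 0]
    - [[0.015, 0.036, 0], 0]
    - [[0.015, 0.036, 0], 0]
    - [[0.015, 0.036, 0], 0]
  grip: 0.0876
  grip_force: 35

```text
time: 0.62
position: [0.3503, -0.4344, 0.287]
orientation: [0.644, -3.07, -0.007]
wrist_force: [0.9, 0.9, 1.1]
grip_width: 0.0873
```

send_rows:
  deltas:
    - [[0.015, 0.036, 0], 0]
    - [[0.015, 0.036, 0], 0]
    - [[0.015, 0.036, 0], 0]
    - [[0.015, 0.036, 0], 0]
    - [[0.015, 0.036, 0], 0]

```text
time: 1.03
position: [0.4261, -0.2453, 0.287]
orientation: [0.642, -3.072, -0.007]
wrist_force: [0.9, -0.7, 0.1]
grip_width: 0.0878
```

send_rows:
  deltas:
    - [[0, 0.04, 0], 0]
    - [[0, 0.04, 0], 0]
    - [[0, 0.04, 0], 0]
    - [[0, 0.04, 0], 0]
    - [[0, 0.04, 0], 0]

```text
time: 1.45
position: [0.4266, -0.0371, 0.2871]
orientation: [0.642, -3.073, -0.007]
wrist_force: [0.9, -0.2, -0.2]
grip_width: 0.0874
```

send_rows:
  deltas:
    - [[0.001, 0.0385, 0], 0]
    - [[0.001, 0.0385, 0], 0]
    - [[0.001, 0.0385, 0], 0]
    - [[0.001, 0.0385, 0], 0]
    - [[0.001, 0.0385, 0], 0]

```text
time: 1.87
position: [0.4281, 0.1652, 0.2889]
orientation: [-0.644, 3.072, 0.011]
wrist_force: [0.6, -0.2, -0.4]
grip_width: 0.0873
```

send_rows:
  deltas:
    - [[0.001, 0.038, 0], 0]
    - [[0, 0.03, 0], 0]
    - [[0, 0, 0], 0]
    - [[0, 0, -0.03], 0]
    - [[0, 0, -0.03], 0]

```text
time: 2.28
position: [0.4301, 0.2475, 0.2334]
orientation: [-0.658, 3.057, 0.022]
wrist_force: [-0.3, -0.2, -1.5]
grip_width: 0.0875
```

send_rows:
  deltas:
    - [[0.003, -0.015, 0], 0]
    - [[0, 0, -0.03], 0]
    - [[0, 0, -0.03], 0]
    - [[0, 0, -0.02], 0]
    - [[0, 0, 0], 0]

```text
time: 2.7
position: [0.4309, 0.2302, 0.146]
orientation: [-0.66, 3.061, 0.019]
wrist_force: [-1.2, -0.5, -0.6]
grip_width: 0.0874
```

send_rows:
  deltas:
    - [[0.0025, 0.002, -0.02], 0]
    - [[0, 0, -0.02], 0]
    - [[0, 0, -0.015], 0]
    - [[0, 0, -0.008], 0]
    - [[0, 0, 0], 0]

```text
time: 3.12
position: [0.4353, 0.233, 0.0846]
orientation: [-0.661, 3.058, 0.02]
wrist_force: [0.0, -0.1, 0.2]
grip_width: 0.0875
```

```bash
python3 -c "
from h import *
c=cam('scene'); cv2.imwrite('pics/s1.png',cv2.resize(c['color'][120:300,280:520,::-1],None,fx=3,fy=3,interpolation=cv2.INTER_CUBIC)); print(observe())"
```

```text
{'time': 3.1667, 'joint_pos': array([ 0.88906828,  0.30056296, -0.64286433, -0.00315718, -0.60868584,
       -2.03139193]), 'joint_velocities': array([ 0.00156407, -0.02241673,  0.0140707 ,  0.00407829, -0.00964489,
       -0.00191014]), 'joint_torque': array([ 7.99214642e-03, -4.16744506e+01,  1.77819300e+01,  4.19886053e+00,
        1.99755714e-01,  6.05849473e-04]), 'position': array([0.43557909, 0.23326022, 0.08537   ]), 'orientation': array([-0.66110068,  3.05742272,  0.02049113]), 'wrist_force': array([-0.07304637, -0.79413613,  0.41833845]), 'wrist_torque': array([-0.03531909,  0.04625549,  0.00033559]), 'grip_width': 0.08738473981832293}
```

View pics/s1.png

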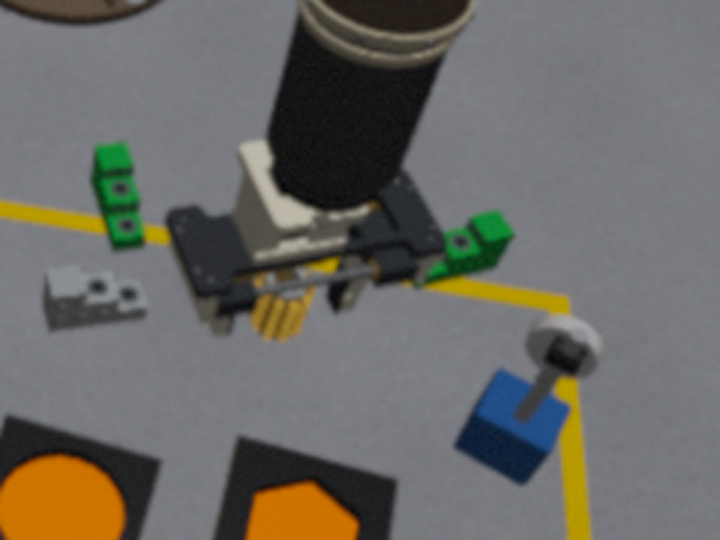

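The crop shows the hob at (280,300) between the open fingers, with nothing else in the way. I'll go down a little and close.

send_rows:
  deltas:
    - [[-0.001, 0, -0.004], 0]
    - [[0, 0, 0], 0]
    - [[0, 0, 0], 0]
    - [[0, 0, 0], 0]
    - [[0, 0, 0], 0]
  grip: 0.03

```text
time: 3.58
position: [0.4363, 0.2351, 0.0855]
orientation: [-0.661, 3.052, 0.026]
wrist_force: [0.4, 0.2, -1.0]
grip_width: 0.0599
```

send_rows:
  deltas:
    - [[0, 0, 0], 0]
    - [[0, 0, 0], 0]
    - [[0, 0, 0], 0]
    - [[0, 0, 0], 0]
    - [[0, 0, 0], 0]

```text
time: 4.0
position: [0.4364, 0.2351, 0.0863]
orientation: [-0.661, 3.051, 0.027]
wrist_force: [0.3, -0.3, -0.1]
grip_width: 0.0453
```

send_rows:
  deltas:
    - [[0, 0, 0], 0]
    - [[0, 0, 0.01], 0]
    - [[0, 0, 0.02], 0]
    - [[0, 0, 0.03], 0]
    - [[0, 0, 0.03], 0]

```text
time: 4.42
position: [0.4314, 0.2304, 0.1704]
orientation: [-0.66, 3.068, 0.011]
wrist_force: [0.8, -0.2, -3.9]
grip_width: 0.0453
```

send_rows:
  deltas:
    - [[0.01, -0.02, 0.02], 0]
    - [[0.015, -0.036, 0.005], 0]
    - [[0.0155, -0.038, 0], 0]
    - [[0.0155, -0.038, 0], 0]
    - [[0.0155, -0.038, 0], 0]

```text
time: 4.83
position: [0.5038, 0.0622, 0.2027]
orientation: [-0.677, 3.056, 0.021]
wrist_force: [0.9, 1.4, -4.5]
grip_width: 0.0453
```

send_rows:
  deltas:
    - [[0.0155, -0.038, 0], 0]
    - [[0.0155, -0.038, 0], 0]
    - [[0.0155, -0.038, 0], 0]
    - [[0.0155, -0.038, 0], 0]
    - [[0.0155, -0.038, 0], 0]

```text
time: 5.25
position: [0.5781, -0.1328, 0.1999]
orientation: [-0.678, 3.061, 0.026]
wrist_force: [0.5, 1.8, -3.2]
grip_width: 0.045
```

send_rows:
  deltas:
    - [[0.015, -0.038, 0], 0]
    - [[0.015, -0.036, 0], 0]
    - [[0.01, -0.028, 0], 0]
    - [[0.003, -0.01, 0], 0]
    - [[0, 0, 0], 0]

```text
time: 5.67
position: [0.6201, -0.2572, 0.1925]
orientation: [0.666, -3.067, -0.033]
wrist_force: [-0.2, 1.1, -5.1]
grip_width: 0.0455
```

send_rows:
  deltas:
    - [[0, 0, -0.015], 0]
    - [[0, 0, -0.02], 0]
    - [[0, 0, -0.02], 0]
    - [[0, 0, -0.01], 0]
    - [[0, 0, 0], 0]

```text
time: 6.08
position: [0.6168, -0.2551, 0.1219]
orientation: [0.66, -3.063, -0.04]
wrist_force: [-0.1, 0.2, -4.4]
grip_width: 0.0456
```

send_rows:
  deltas:
    - [[0.008, -0.002, 0], 0]
    - [[0.004, -0.002, 0], 0]
    - [[0, 0, -0.008], 0]
    - [[0, 0, -0.008], 0]
    - [[0, 0, 0], 0]

```text
time: 6.5
position: [0.6311, -0.2573, 0.1072]
orientation: [0.664, -3.064, -0.038]
wrist_force: [-0.8, -0.1, -4.6]
grip_width: 0.0456
```

```bash
python3 -c "
from h import *
c=cam('scene'); cv2.imwrite('pics/s2.png',cv2.resize(c['color'][170:320,60:260,::-1],None,fx=3.5,fy=3.5,interpolation=cv2.INTER_CUBIC)); s=observe();print(s['position'],s['wrist_force'])"
```

```text
[ 0.63131989 -0.25741756  0.10783757] [ 0.71367878  0.27858556 -4.03912308]
```

View pics/s2.png

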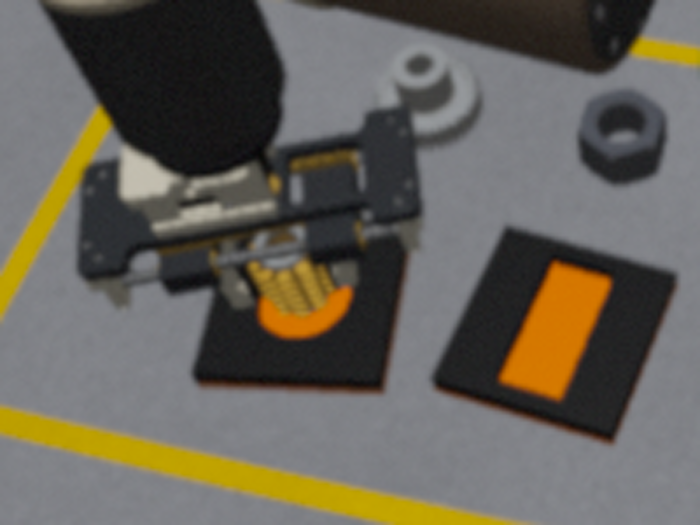

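The hob hangs over the small round cut-out, around (295,300) in the crop. I'll lower it gently and watch the force.

send_rows:
  deltas:
    - [[-0.002, -0.001, -0.005], 0]
    - [[0, 0, -0.004], 0]
    - [[0, 0, -0.004], 0]
    - [[0, 0, -0.002], 0]
    - [[0, 0, 0], 0]

```text
time: 6.97
position: [0.6293, -0.2588, 0.0925]
orientation: [0.665, -3.066, -0.037]
wrist_force: [0.9, 0.8, -3.1]
grip_width: 0.0456
```

send_rows:
  deltas:
    - [[0, 0, -0.002], 0]
    - [[0, 0, 0], 0]

```text
time: 7.13
position: [0.6295, -0.2588, 0.0931]
orientation: [0.666, -3.066, -0.035]
wrist_force: [-0.0, -0.0, -4.6]
grip_width: 0.0453
```

send_rows:
  deltas:
    - [[0, 0, -0.002], 0]
    - [[0, 0, -0.002], 0]

```text
time: 7.3
position: [0.6298, -0.2589, 0.0922]
orientation: [0.668, -3.067, -0.033]
wrist_force: [-8.5, 6.4, 21.6]
grip_width: 0.0456
```

send_rows:
  deltas:
    - [[0, 0, -0.0015], 0]

```text
time: 7.38
position: [0.6298, -0.2589, 0.0924]
orientation: [0.669, -3.067, -0.033]
wrist_force: [-4.6, 2.6, 6.0]
grip_width: 0.0453
```

Contact is made, with the force reversed at +6 N upward. I'll release with a modest opening, then lift.

send_rows:
  deltas:
    - [[0, 0, 0], 0]
    - [[0, 0, 0], 0]
    - [[0, 0, 0], 0]
    - [[0, 0, 0], 0]
  grip: 0.07

```text
time: 7.72
position: [0.6316, -0.2594, 0.0945]
orientation: [-0.671, 3.067, 0.028]
wrist_force: [0.0, -0.4, -0.5]
grip_width: 0.0662
```

send_rows:
  deltas:
    - [[0, 0, 0.01], 0]
    - [[0, 0, 0.02], 0]
    - [[0, 0, 0.03], 0]
    - [[0, 0, 0.035], 0]
    - [[0, 0, 0.02], 0]

```text
time: 8.13
position: [0.6284, -0.2593, 0.2088]
orientation: [0.668, -3.061, -0.035]
wrist_force: [0.5, -0.8, 0.8]
grip_width: 0.07
```

send_rows:
  deltas:
    - [[-0.035, 0.005, 0], 0]
    - [[-0.04, 0.005, 0], 0]
    - [[-0.04, 0.005, 0], 0]
    - [[-0.035, 0.005, 0], 0]
    - [[-0.018, 0.002, 0], 0]

```text
time: 8.55
position: [0.4618, -0.2382, 0.218]
orientation: [-0.672, 3.063, 0.022]
wrist_force: [-1.1, 0.3, -0.7]
grip_width: 0.07
```

send_rows:
  deltas:
    - [[0, 0, 0], 0]
    - [[0, 0, -0.02], 0]
    - [[0, 0, -0.025], 0]
    - [[0, 0, -0.02], 0]
    - [[0, 0, 0], 0]

```text
time: 8.97
position: [0.46, -0.2386, 0.1589]
orientation: [-0.669, 3.051, 0.014]
wrist_force: [-0.0, 0.5, -0.1]
grip_width: 0.0699
```

```bash
python3 -c "
from h import *
c=cam('scene'); cv2.imwrite('pics/s3.png',cv2.resize(c['color'][130:300,80:280,::-1],None,fx=3.5,fy=3.5,interpolation=cv2.INTER_CUBIC)); s=observe();print(s['position'],s['wrist_force'])
P=cloud(c).reshape(-1,3); d=np.hypot(P[:,0]-.6258,P[:,1]+.2603); Q=P[(d<.04)&(P[:,2]>.03)]; print('hob ztop',np.percentile(Q[:,2],95)); T=Q[Q[:,2]>np.percentile(Q[:,2],95)-.006]; print(T.mean(0))"
```

```text
[ 0.46096376 -0.23893177  0.1606537 ] [ 0.01999151  0.52621377 -0.00994654]
hob ztop 0.0681263220101284
[ 0.62333186 -0.2576991   0.06656007]
```

View pics/s3.png

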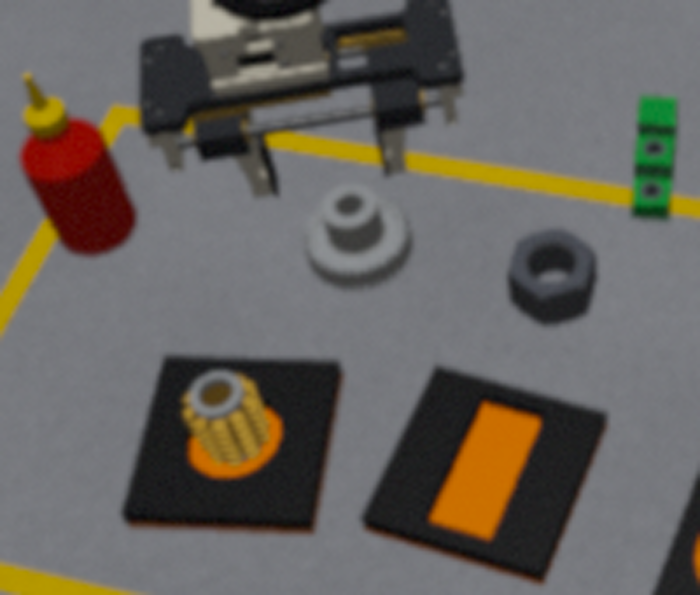

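The hob stands upright in the small round cut-out at crop (235,430). Its top is at 67 mm and its centre is 3 mm from the insert's. The gear at (355,230) is the next grasp.

send_rows:
  deltas:
    - [[-0.01, 0.003, 0], 0]
    - [[0, 0, 0], 0]
    - [[0, 0, -0.015], 0]
    - [[0, 0, -0.015], 0]
    - [[0, 0, 0], 0]

```text
time: 9.43
position: [0.4546, -0.2366, 0.1369]
orientation: [-0.671, 3.041, 0.005]
wrist_force: [-1.1, -0.4, 0.3]
grip_width: 0.0698
```

send_rows:
  deltas:
    - [[0, 0, -0.015], 0]
    - [[0, 0, -0.012], 0]
    - [[0, 0, -0.006], 0]
    - [[0, 0, 0], 0]

```text
time: 9.77
position: [0.458, -0.2373, 0.1087]
orientation: [-0.672, 3.034, -0.001]
wrist_force: [-0.2, 0.9, 0.4]
grip_width: 0.0699
```

send_rows:
  deltas:
    - [[-0.009, 0.001, -0.008], 0]
    - [[-0.003, 0.001, -0.01], 0]
    - [[-0.001, 0, -0.006], 0]

```text
time: 10.02
position: [0.448, -0.2358, 0.0886]
orientation: [-0.673, 3.028, -0.006]
wrist_force: [0.5, -0.2, 0.1]
grip_width: 0.0697
```

send_rows:
  deltas:
    - [[0, 0, 0], 0]
    - [[0, 0, 0], 0]
    - [[0, 0, 0], 0]
    - [[0, 0, 0], 0]
    - [[0, 0, 0], 0]
  grip: 0.025
  grip_force: 40

```text
time: 10.43
position: [0.4499, -0.2362, 0.0912]
orientation: [-0.674, 3.025, -0.008]
wrist_force: [0.2, 0.7, 0.9]
grip_width: 0.042
```

send_rows:
  deltas:
    - [[0, 0, 0], 0]
    - [[0, 0, 0], 0]

```text
time: 10.6
position: [0.4499, -0.2362, 0.0914]
orientation: [-0.673, 3.025, -0.008]
wrist_force: [0.8, -1.5, -3.4]
grip_width: 0.0391
```

send_rows:
  deltas:
    - [[0, 0, 0.01], 0]
    - [[0, 0, 0.025], 0]
    - [[0, 0, 0.03], 0]
    - [[0, 0, 0.03], 0]
    - [[0.01, 0.02, 0.02], 0]

```text
time: 11.02
position: [0.4505, -0.2157, 0.2012]
orientation: [-0.669, 3.048, 0.008]
wrist_force: [1.9, 0.3, -6.6]
grip_width: 0.0394
```

send_rows:
  deltas:
    - [[0.018, 0.034, 0], 0]
    - [[0.018, 0.034, 0], 0]
    - [[0.018, 0.034, 0], 0]
    - [[0.018, 0.034, 0], 0]
    - [[0.018, 0.034, 0], 0]

```text
time: 11.43
position: [0.5391, -0.0422, 0.2047]
orientation: [-0.653, 3.049, 0.009]
wrist_force: [1.1, -1.3, -5.7]
grip_width: 0.0396
```

send_rows:
  deltas:
    - [[0.025, 0.032, 0], 0]
    - [[0.025, 0.032, 0], 0]
    - [[0.022, 0.03, 0], 0]
    - [[0.012, 0.017, 0], 0]
    - [[0, 0, 0], 0]

```text
time: 11.85
position: [0.6245, 0.0815, 0.199]
orientation: [-0.66, 3.056, 0.013]
wrist_force: [0.9, -0.4, -7.1]
grip_width: 0.039
```

send_rows:
  deltas:
    - [[0, 0, -0.02], 0]
    - [[0, 0, -0.025], 0]
    - [[0, 0, -0.02], 0]
    - [[0, 0, 0], 0]

```text
time: 12.18
position: [0.6224, 0.0838, 0.1278]
orientation: [-0.664, 3.062, 0.014]
wrist_force: [-1.2, -0.4, -7.0]
grip_width: 0.0394
```

send_rows:
  deltas:
    - [[0.01, 0.006, 0], 0]
    - [[0.004, 0.003, 0], 0]
    - [[0, 0, 0], 0]

```text
time: 12.43
position: [0.6351, 0.092, 0.1263]
orientation: [-0.664, 3.069, 0.012]
wrist_force: [0.2, -0.4, -5.5]
grip_width: 0.0392
```

```bash
python3 -c "
from h import *
c=cam('scene'); cv2.imwrite('pics/s4.png',cv2.resize(c['color'][180:350,200:400,::-1],None,fx=3.5,fy=3.5,interpolation=cv2.INTER_CUBIC)); s=observe();print(s['position'],s['wrist_force'])"
```

```text
[0.63494981 0.09185823 0.12650661] [ 0.51571657  0.66416066 -6.20293764]
```

View pics/s4.png

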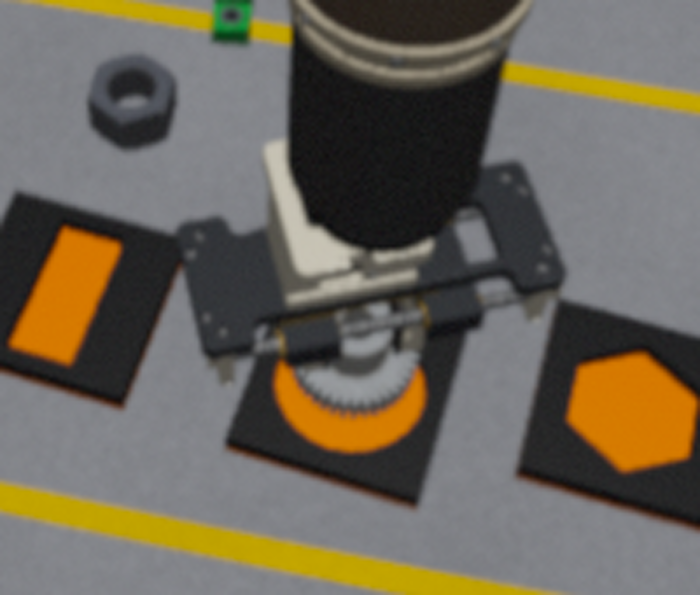

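The gear hangs over the large round cut-out, with its rim centred at crop column 358 against 350 for the opening, which fits its height. I'll lower it.

send_rows:
  deltas:
    - [[0.001, 0, -0.01], 0]
    - [[0, 0, -0.01], 0]
    - [[0, 0, -0.005], 0]
    - [[0, 0, 0], 0]

```text
time: 12.82
position: [0.6365, 0.0917, 0.1018]
orientation: [-0.662, 3.065, 0.014]
wrist_force: [-0.0, 0.0, -6.5]
grip_width: 0.0394
```

send_rows:
  deltas:
    - [[0, 0, -0.002], 0]
    - [[0, 0, -0.0015], 0]

```text
time: 12.98
position: [0.6359, 0.0913, 0.0982]
orientation: [-0.662, 3.066, 0.013]
wrist_force: [-7.0, 1.3, 10.9]
grip_width: 0.0394
```

send_rows:
  deltas:
    - [[0, 0, -0.001], 0]

```text
time: 13.07
position: [0.6359, 0.0914, 0.0982]
orientation: [-0.663, 3.066, 0.013]
wrist_force: [-5.2, -0.2, 6.8]
grip_width: 0.0394
```

send_rows:
  deltas:
    - [[0, 0, 0], 0]
    - [[0, 0, 0], 0]
    - [[0, 0, 0], 0]
    - [[0, 0, 0], 0]
  grip: 0.062

```text
time: 13.4
position: [0.6387, 0.0922, 0.1022]
orientation: [-0.664, 3.057, 0.013]
wrist_force: [-0.6, 0.1, -0.6]
grip_width: 0.0593
```

send_rows:
  deltas:
    - [[0, 0, 0.01], 0]
    - [[0, 0, 0.02], 0]
    - [[0, 0, 0.03], 0]
    - [[0, 0, 0.035], 0]
    - [[-0.01, -0.01, 0.01], 0]

```text
time: 13.82
position: [0.6289, 0.0822, 0.2108]
orientation: [-0.667, 3.061, 0.009]
wrist_force: [0.8, -0.3, 1.5]
grip_width: 0.0619
```

send_rows:
  deltas:
    - [[-0.026, -0.026, 0], -6]
    - [[-0.029, -0.029, 0], -6]
    - [[-0.029, -0.029, 0], -6]
    - [[-0.029, -0.029, 0], -6]
    - [[-0.028, -0.028, 0], 0]
  grip: 0.0876

```text
time: 14.23
position: [0.4895, -0.0591, 0.2203]
orientation: [0.006, 3.115, 0.006]
wrist_force: [-0.3, -0.6, 0.7]
grip_width: 0.0861
```

send_rows:
  deltas:
    - [[-0.022, -0.022, 0], 0]
    - [[0, 0, 0], 0]
    - [[0, 0, -0.02], 0]
    - [[0, 0, -0.025], 0]
    - [[0, 0, -0.02], 0]

```text
time: 14.65
position: [0.4634, -0.0871, 0.1646]
orientation: [0.014, 3.096, 0.01]
wrist_force: [0.4, 0.9, -0.7]
grip_width: 0.0876
```

```bash
python3 -c "
from h import *
s=observe();print(s['position'],s['orientation'],s['wrist_force'],s['joint_pos'])
c=cam('scene'); P=cloud(c).reshape(-1,3); d=np.hypot(P[:,0]-.6368,P[:,1]-.0929); Q=P[(d<.05)&(P[:,2]>.02)]; zt=np.percentile(Q[:,2],95); print('gear ztop',zt); T=Q[Q[:,2]>zt-.006]; print(T.mean(0)); K=Q[(Q[:,2]<.035)]; A=np.c_[K[:,:2]-K[:,:2].mean(0),np.ones(len(K))]; print('rim plane',np.linalg.lstsq(A,K[:,2],rcond=None)[0],len(K))"
```

```text
[ 0.46340269 -0.08713191  0.16461904] [0.01426448 3.09561882 0.01029562] [ 0.42811645  0.90252385 -0.66743222] [ 0.23631078  0.13139045 -0.62863951  0.00649661 -0.76459221 -1.8209075 ]
gear ztop 0.05799883942736529
[0.63187126 0.09185967 0.05675549]
rim plane [-0.01618931 -0.00251704  0.02595111] 649
```

The gear is seated flat, with its rim plane at 26 mm and its hub top at 57 mm. I'll go down on the nut.

send_rows:
  deltas:
    - [[-0.007, -0.002, -0.015], 0]
    - [[-0.002, 0, -0.02], 0]
    - [[-0.002, 0, -0.02], 0]
    - [[-0.001, 0, -0.015], 0]

```text
time: 15.03
position: [0.453, -0.089, 0.095]
orientation: [0.013, 3.092, 0.011]
wrist_force: [-0.1, 0.7, -0.0]
grip_width: 0.0872
```

send_rows:
  deltas:
    - [[0.001, 0, -0.01], 0]
    - [[0.001, 0, -0.007], 0]

```text
time: 15.2
position: [0.4554, -0.0888, 0.0779]
orientation: [0.012, 3.092, 0.01]
wrist_force: [0.4, -0.6, 0.2]
grip_width: 0.0878
```

send_rows:
  deltas:
    - [[0, 0, -0.0015], 0]
    - [[0, 0, -0.001], 0]
    - [[0, 0, -0.001], 0]
    - [[0, 0, -0.001], 0]
    - [[0, 0, 0], 0]
  grip: 0.04
  grip_force: 45

```text
time: 15.62
position: [0.4578, -0.0884, 0.0754]
orientation: [0.01, 3.09, 0.01]
wrist_force: [-0.3, -1.7, -0.6]
grip_width: 0.0597
```

send_rows:
  deltas:
    - [[0, 0, 0], 0]
    - [[0, 0, 0], 0]
    - [[0, 0, 0], 0]

```text
time: 15.87
position: [0.4571, -0.0885, 0.0757]
orientation: [0.011, 3.09, 0.01]
wrist_force: [-0.5, 1.0, -4.8]
grip_width: 0.0548
```

The grip is too low: the tips would meet the insert's top face at 18 mm. I'll regrip about 7 mm higher.

send_rows:
  deltas:
    - [[0, 0, 0], 0]
    - [[0, 0, 0], 0]
    - [[0, 0, 0.004], 0]
    - [[0, 0, 0.003], 0]
  grip: 0.07

```text
time: 16.2
position: [0.4575, -0.0884, 0.0833]
orientation: [0.011, 3.09, 0.01]
wrist_force: [-0.6, -0.6, 0.3]
grip_width: 0.0692
```

send_rows:
  deltas:
    - [[0, 0, -0.002], 0]
    - [[0, 0, -0.001], 0]
    - [[0, 0, -0.001], 0]
    - [[0, 0, 0], 0]
    - [[0, 0, 0], 0]
  grip: 0.04

```text
time: 16.62
position: [0.4588, -0.0883, 0.0808]
orientation: [0.009, 3.086, 0.011]
wrist_force: [-1.1, 0.8, 1.3]
grip_width: 0.0547
```

send_rows:
  deltas:
    - [[0, 0, 0], 0]

```text
time: 16.7
position: [0.4588, -0.0883, 0.0808]
orientation: [0.009, 3.086, 0.011]
wrist_force: [-0.8, 1.2, 2.8]
grip_width: 0.0545
```

send_rows:
  deltas:
    - [[0, 0, 0.01], 0]
    - [[0, 0, 0.025], 0]
    - [[0, 0, 0.03], 0]
    - [[0, 0, 0.03], 0]
    - [[0.01, 0.02, 0.02], 0]

```text
time: 17.12
position: [0.4593, -0.0707, 0.191]
orientation: [0.018, 3.109, 0.007]
wrist_force: [0.7, -0.5, -4.6]
grip_width: 0.0552
```

send_rows:
  deltas:
    - [[0.016, 0.036, 0], 0]
    - [[0.016, 0.036, 0], 0]
    - [[0.016, 0.036, 0], 0]
    - [[0.016, 0.036, 0], 0]
    - [[0.016, 0.036, 0], 0]

```text
time: 17.53
position: [0.5382, 0.1129, 0.1942]
orientation: [0.033, 3.106, 0.011]
wrist_force: [0.9, 0.5, -4.0]
grip_width: 0.0547
```

send_rows:
  deltas:
    - [[0.018, 0.036, 0], 0]
    - [[0.018, 0.036, 0], 0]
    - [[0.018, 0.036, 0], 0]
    - [[0.014, 0.024, 0], 0]
    - [[0.003, 0.005, 0], 0]

```text
time: 17.95
position: [0.6095, 0.262, 0.1871]
orientation: [0.03, 3.115, 0.007]
wrist_force: [1.5, -0.4, -3.6]
grip_width: 0.0545
```

send_rows:
  deltas:
    - [[0, 0, 0], 0]
    - [[0, 0, -0.02], 0]
    - [[0, 0, -0.025], 0]
    - [[0, 0, -0.02], 0]
    - [[0, 0, 0], 0]

```text
time: 18.37
position: [0.6062, 0.2613, 0.1145]
orientation: [0.03, 3.122, 0.002]
wrist_force: [-1.1, -0.6, -5.1]
grip_width: 0.0548
```

send_rows:
  deltas:
    - [[0.01, 0.003, 0], 0]
    - [[0.004, 0.002, 0], 0]
    - [[0, 0, 0], 0]

```text
time: 18.62
position: [0.6196, 0.2637, 0.1142]
orientation: [0.032, 3.126, -0.003]
wrist_force: [-0.1, -0.3, -4.1]
grip_width: 0.0549
```

```bash
python3 -c "
from h import *
c=cam('scene'); cv2.imwrite('pics/s5.png',cv2.resize(c['color'][190:360,260:460,::-1],None,fx=3.5,fy=3.5,interpolation=cv2.INTER_CUBIC)); s=observe();print(s['position'],s['wrist_force'])"
```

```text
[0.61946934 0.26369455 0.11439818] [ 0.01814552 -0.0753153  -4.5129712 ]
```

View pics/s5.png

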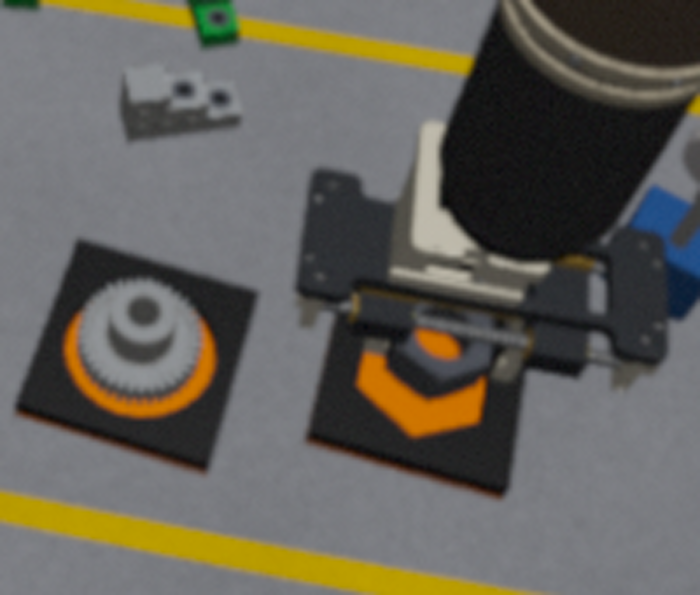

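The gear sits in its cut-out at (140,340). The nut hangs over the hexagon, 17 crop pixels to the right, which its 27 mm height accounts for. I'll lower it.

send_rows:
  deltas:
    - [[0, 0.001, -0.01], 0]
    - [[0, 0, -0.009], 0]
    - [[0, 0, -0.004], 0]
    - [[0, 0, 0], 0]

```text
time: 19.0
position: [0.6202, 0.2649, 0.0923]
orientation: [0.033, 3.122, 0.003]
wrist_force: [0.5, 0.1, -4.9]
grip_width: 0.0549
```

send_rows:
  deltas:
    - [[0, 0, -0.0025], 0]
    - [[0, 0, -0.001], 0]

```text
time: 19.17
position: [0.6199, 0.2649, 0.0883]
orientation: [0.033, 3.123, 0.002]
wrist_force: [0.1, 0.2, -3.9]
grip_width: 0.0548
```

send_rows:
  deltas:
    - [[0, 0, -0.0015], 0]
    - [[0, 0, -0.001], 0]

```text
time: 19.33
position: [0.6199, 0.265, 0.0875]
orientation: [0.031, 3.122, 0.001]
wrist_force: [-5.0, -1.1, 5.9]
grip_width: 0.0544
```

send_rows:
  deltas:
    - [[0, 0, -0.001], 0]

```text
time: 19.42
position: [0.6199, 0.265, 0.0876]
orientation: [0.031, 3.122, 0.001]
wrist_force: [-3.3, -0.7, 2.1]
grip_width: 0.0548
```

send_rows:
  deltas:
    - [[0, 0, 0], 0]
    - [[0, 0, 0], 0]
    - [[0, 0, 0], 0]
    - [[0, 0, 0], 0]
  grip: 0.075

```text
time: 19.75
position: [0.6219, 0.2663, 0.0901]
orientation: [0.029, 3.117, 0.006]
wrist_force: [-0.1, 0.1, -0.8]
grip_width: 0.073
```

send_rows:
  deltas:
    - [[0, 0, 0.01], 0]
    - [[0, 0, 0.02], 0]
    - [[0, 0, 0.03], 0]
    - [[0, 0, 0.035], 0]
    - [[-0.01, -0.01, 0.01], 0]

```text
time: 20.17
position: [0.6118, 0.2562, 0.1972]
orientation: [0.028, 3.12, -0.001]
wrist_force: [1.4, 0.9, 1.9]
grip_width: 0.0749
```

send_rows:
  deltas:
    - [[-0.014, -0.016, 0], 7]
    - [[-0.014, -0.016, 0], 7]
    - [[-0.014, -0.016, 0], 7]
    - [[-0.014, -0.016, 0], 7]
    - [[-0.014, -0.016, 0], 7]
  grip: 0.055

```text
time: 20.58
position: [0.5428, 0.1766, 0.2071]
orientation: [-0.929, 2.967, 0.021]
wrist_force: [-0.1, -0.1, 0.4]
grip_width: 0.0556
```

send_rows:
  deltas:
    - [[-0.014, -0.016, 0], 7]
    - [[-0.014, -0.016, 0], 7]
    - [[-0.014, -0.016, 0], 7]
    - [[-0.014, -0.016, 0], 7]
    - [[-0.012, -0.014, 0], 7]

```text
time: 21.0
position: [0.4718, 0.095, 0.212]
orientation: [-1.795, 2.537, 0.037]
wrist_force: [0.4, 0.3, -0.4]
grip_width: 0.0548
```

send_rows:
  deltas:
    - [[0, 0, 0], 7]
    - [[0, 0, 0], 7]
    - [[0, 0, 0], 7]
    - [[0, 0, 0], 7]
    - [[0, 0, 0], 7]

```text
time: 21.42
position: [0.4693, 0.0917, 0.2178]
orientation: [-2.49, 1.863, 0.05]
wrist_force: [0.4, -0.1, 0.4]
grip_width: 0.0555
```

```bash
python3 -c "
from h import *
s=observe(); M=R.from_rotvec(s['orientation']).as_matrix();print(s['position'],'yang',np.degrees(np.arctan2(M[1,1],M[0,1])),'tz',M[:,2],s['joint_pos'])
c=cam('scene'); P=cloud(c).reshape(-1,3); d=np.hypot(P[:,0]-.618,P[:,1]-.2657); Q=P[(d<.04)&(P[:,2]>.03)]; zt=np.percentile(Q[:,2],95); print('nut ztop',zt); T=Q[Q[:,2]>zt-.006]; print(T.mean(0)); A=np.c_[T[:,:2]-T[:,:2].mean(0),np.ones(len(T))]; print('top plane',np.linalg.lstsq(A,T[:,2],rcond=None)[0],len(T))"
```

```text
[0.46925665 0.09171365 0.21776708] yang -163.62343810297165 tz [-0.00671963  0.04463931 -0.99898057] [ 0.57609448  0.09816096 -0.49627012 -0.0502476  -0.95826025 -0.26161061]
nut ztop 0.044972274582088474
[0.61510807 0.2655921  0.04261463]
top plane [0.00415285 0.0124626  0.04261463] 378
```

The nut is flat in its cut-out, with its top at 43 mm and level. Next is the steel jaw.

send_rows:
  deltas:
    - [[-0.009, -0.01, 0], 5]
    - [[-0.003, -0.004, -0.015], 0]
    - [[0, 0, -0.025], 0]
    - [[0, 0, -0.02], 0]

```text
time: 21.8
position: [0.4609, 0.0791, 0.1638]
orientation: [-2.564, 1.739, 0.04]
wrist_force: [-0.7, -0.4, -1.4]
grip_width: 0.055
```

```bash
python3 -c "
from h import *
s=observe(); M=R.from_rotvec(s['orientation']).as_matrix();print(s['position'],'yang',np.degrees(np.arctan2(M[1,1],M[0,1])),'tz',M[:,2])
c=cam('scene'); cv2.imwrite('pics/s6.png',cv2.resize(c['color'][120:290,220:420,::-1],None,fx=3.5,fy=3.5,interpolation=cv2.INTER_CUBIC))"
```

```text
[0.46091179 0.07905171 0.16383858] yang -158.30581198317802 tz [ 0.00294836  0.05032772 -0.99872841]
```

View pics/s6.png

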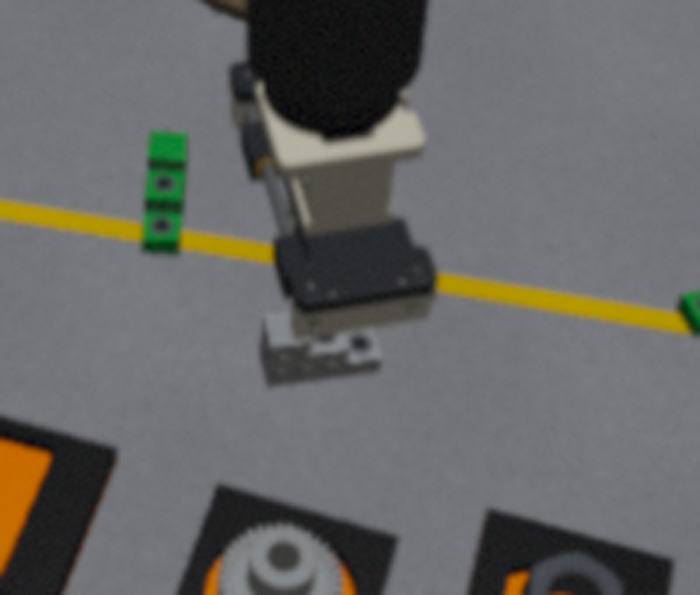

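The steel jaw at crop (320,350) is aligned under the gripper, with the green one well to the left at (165,190). I'll descend.

send_rows:
  deltas:
    - [[-0.004, -0.002, -0.02], 0]
    - [[-0.001, 0, -0.022], 0]
    - [[-0.001, 0, -0.018], 0]
    - [[0, 0, -0.008], 0]

```text
time: 22.18
position: [0.4552, 0.0772, 0.0944]
orientation: [-2.554, 1.752, 0.039]
wrist_force: [-0.5, -0.6, -0.2]
grip_width: 0.0548
```

send_rows:
  deltas:
    - [[0, 0, -0.008], 0]
    - [[0, 0, -0.004], 0]

```text
time: 22.35
position: [0.4558, 0.0776, 0.0823]
orientation: [-2.553, 1.755, 0.039]
wrist_force: [-0.5, -0.4, 0.7]
grip_width: 0.0549
```

send_rows:
  deltas:
    - [[0, 0, 0], 0]
    - [[0, 0, 0], 0]
    - [[0, 0, 0], 0]
    - [[0, 0, -0.001], 0]
    - [[0, 0, 0], 0]
  grip: 0.015

```text
time: 22.77
position: [0.4562, 0.0778, 0.0832]
orientation: [-2.551, 1.757, 0.039]
wrist_force: [0.9, -0.2, -3.7]
grip_width: 0.0277
```

send_rows:
  deltas:
    - [[0, 0, 0], 0]

```text
time: 22.85
position: [0.4561, 0.0777, 0.0833]
orientation: [-2.551, 1.757, 0.039]
wrist_force: [-0.0, -0.0, -4.0]
grip_width: 0.0277
```

send_rows:
  deltas:
    - [[0, 0, 0.01], 0]
    - [[0, 0, 0.025], 0]
    - [[0, 0, 0.03], 0]
    - [[0, 0, 0.03], 0]
    - [[0.01, -0.01, 0.02], 6]

```text
time: 23.27
position: [0.4604, 0.0659, 0.1968]
orientation: [-2.646, 1.634, 0.053]
wrist_force: [0.3, 1.8, -4.7]
grip_width: 0.0277
```

send_rows:
  deltas:
    - [[0.018, -0.019, 0], 7]
    - [[0.018, -0.019, 0], 7]
    - [[0.018, -0.019, 0], 7]
    - [[0.018, -0.019, 0], 7]
    - [[0.018, -0.019, 0], 7]

```text
time: 23.68
position: [0.5542, -0.0298, 0.2044]
orientation: [-3.02, 0.736, 0.055]
wrist_force: [0.8, 0.7, -4.2]
grip_width: 0.0276
```

send_rows:
  deltas:
    - [[0.018, -0.019, 0], 7]
    - [[0.018, -0.019, 0], 7]
    - [[0.018, -0.019, 0], 7]
    - [[0.008, -0.009, 0], 0]
    - [[0, 0, 0], 0]

```text
time: 24.1
position: [0.621, -0.1028, 0.2009]
orientation: [-3.111, 0.155, 0.067]
wrist_force: [0.4, 1.4, -5.4]
grip_width: 0.0277
```

```bash
python3 -c "
from h import *
s=observe(); M=R.from_rotvec(s['orientation']).as_matrix();print(s['position'],'yang',np.degrees(np.arctan2(M[1,1],M[0,1])),'tz',M[:,2],s['wrist_force'],s['wrist_torque'],s['joint_pos'])"
```

```text
[ 0.62100284 -0.10279576  0.20092503] yang -95.73640353922129 tz [-0.04142905  0.02822451 -0.99874272] [ 0.43279616  1.39761357 -5.4033182 ] [-0.16702123 -0.24032729  0.03596697] [ 0.12805926  0.37628771 -0.16556502 -0.03802043 -1.06676424  1.36213973]
```

send_rows:
  deltas:
    - [[0.003, 0.006, 0], 0]
    - [[0, 0, -0.02], 0]
    - [[0, 0, -0.03], 0]
    - [[0, 0, -0.025], 0]
    - [[0, 0, 0], 0]

```text
time: 24.52
position: [0.6233, -0.0934, 0.1241]
orientation: [-3.108, 0.172, 0.063]
wrist_force: [-1.8, 0.4, -5.3]
grip_width: 0.028
```

```bash
python3 -c "
from h import *
s=observe(); M=R.from_rotvec(s['orientation']).as_matrix();print(s['position'],'grasp',s['position']+.0468*M[:,2],'yang',np.degrees(np.arctan2(M[1,1],M[0,1])),'tz',M[:,2],s['wrist_force'])
c=cam('scene'); cv2.imwrite('pics/s7.png',cv2.resize(c['color'][180:330,120:320,::-1],None,fx=3.5,fy=3.5,interpolation=cv2.INTER_CUBIC))"
```

```text
[ 0.62329135 -0.09343028  0.12411208] grasp [ 0.62148906 -0.09200132  0.07736863] yang -96.36213657193856 tz [-0.03851042  0.03053342 -0.9987916 ] [-1.81765225  0.40894855 -5.32599308]
```

View pics/s7.png

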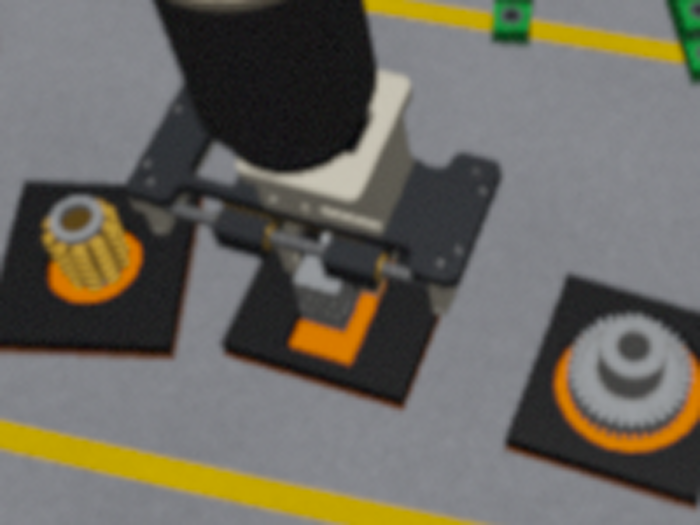

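The jaw is aligned with the rectangular cut-out around crop (330,310), its tall end pointing away from the base. I'll shift 3 mm in y and lower it.

send_rows:
  deltas:
    - [[0.001, -0.0035, -0.01], 0.6]
    - [[0, 0, -0.012], 0]
    - [[0, 0, -0.006], 0]
    - [[0, 0, 0], 0]

```text
time: 24.9
position: [0.6277, -0.0952, 0.1013]
orientation: [-3.109, 0.15, 0.049]
wrist_force: [-0.2, -0.4, -5.3]
grip_width: 0.0276
```

send_rows:
  deltas:
    - [[0, 0, -0.002], 0]

```text
time: 24.98
position: [0.6282, -0.0951, 0.0999]
orientation: [-3.11, 0.15, 0.047]
wrist_force: [0.7, -1.0, -3.6]
grip_width: 0.0276
```

send_rows:
  deltas:
    - [[-0.004, -0.001, -0.004], 0]
    - [[-0.001, 0, -0.002], 0]
    - [[0, 0, -0.002], 0]

```text
time: 25.23
position: [0.6235, -0.0962, 0.0926]
orientation: [-3.109, 0.151, 0.044]
wrist_force: [0.5, 0.0, -4.1]
grip_width: 0.0278
```

send_rows:
  deltas:
    - [[0, 0, -0.0015], 0]

```text
time: 25.32
position: [0.6233, -0.0963, 0.0911]
orientation: [-3.109, 0.151, 0.044]
wrist_force: [-0.7, 0.4, -5.5]
grip_width: 0.0278
```

send_rows:
  deltas:
    - [[0, 0, -0.0015], 0]
    - [[0, 0, -0.001], 0]

```text
time: 25.48
position: [0.6237, -0.0965, 0.0893]
orientation: [-3.11, 0.151, 0.042]
wrist_force: [-2.7, -0.0, 4.4]
grip_width: 0.0281
```

send_rows:
  deltas:
    - [[0, 0, -0.001], 0]

```text
time: 25.57
position: [0.6238, -0.0965, 0.0892]
orientation: [-3.11, 0.15, 0.042]
wrist_force: [-4.2, 2.3, 9.4]
grip_width: 0.0281
```

Contact comes at the expected height (0.0892, predicted 0.0893). I'll release and retreat.

send_rows:
  deltas:
    - [[0, 0, 0], 0]
    - [[0, 0, 0], 0]
    - [[0, 0, 0], 0]
    - [[0, 0, 0], 0]
  grip: 0.05

```text
time: 25.9
position: [0.6258, -0.0965, 0.0914]
orientation: [-3.11, 0.149, 0.034]
wrist_force: [0.3, -0.2, -0.9]
grip_width: 0.0477
```

send_rows:
  deltas:
    - [[0, 0, 0.01], 0]
    - [[0, 0, 0.02], 0]
    - [[0, 0, 0.03], 0]
    - [[0, 0, 0.035], 0]
    - [[0, 0, 0.035], 0]

```text
time: 26.32
position: [0.6211, -0.097, 0.2194]
orientation: [-3.111, 0.151, 0.058]
wrist_force: [1.2, -0.3, -0.4]
grip_width: 0.0503
```

send_rows:
  deltas:
    - [[-0.03, 0, 0.015], 0]
    - [[-0.04, 0, 0], 0]
    - [[-0.04, 0, 0], 0]
    - [[-0.04, 0, 0], 0]
    - [[-0.02, 0, 0], 0]

```text
time: 26.73
position: [0.4534, -0.0977, 0.2475]
orientation: [-3.112, 0.148, 0.026]
wrist_force: [0.1, 0.1, -1.4]
grip_width: 0.0499
```

```bash
python3 -c "
from h import *
for n in ('scene','top'):
    c=cam(n); save(c,n+'9.png'); P=cloud(c).reshape(-1,3)
    for k,(x,y,z0) in dict(hob=(.6258,-.2603,.03),gear=(.6368,.0929,.02),nut=(.618,.2657,.025),jaw=(.611,-.0944,.0245)).items():
        Q=P[(np.hypot(P[:,0]-x,P[:,1]-y)<.055)&(P[:,2]>z0)&(P[:,2]<.08)]
        if len(Q)<30: print(n,k,'hidden');continue
        zt=np.percentile(Q[:,2],95); r=cv2.minAreaRect(Q[:,:2].astype(np.float32)*1000)
        T=Q[Q[:,2]>zt-.007]; g=np.linalg.lstsq(np.c_[T[:,:2]-T[:,:2].mean(0),np.ones(len(T))],T[:,2],rcond=None)[0]
        print(n,k,'ztop %.4f'%zt,'rect',np.round(r[0]),np.round(r[1]),round(r[2]),'slope',g[:2].round(3))
print(observe()['position'])
"
```

```text
scene hob ztop 0.0679 rect [ 625. -256.] [39. 44.] 49 slope [-0.015 -0.038]
scene gear ztop 0.0581 rect [637.  92.] [107. 107.] 23 slope [-0.031 -0.002]
scene nut ztop 0.0447 rect [615. 266.] [55. 61.] 90 slope [-0.005  0.013]
scene jaw ztop 0.0566 rect [611. -92.] [29. 82.] 85 slope [-0.045 -0.017]
top hob ztop 0.0669 rect [ 623. -259.] [43. 44.] 32 slope [-0.022 -0.001]
top gear ztop 0.0570 rect [638.  94.] [102. 105.] 16 slope [-0.002  0.001]
top nut ztop 0.0449 rect [613. 257.] [76. 57.] 68 slope [-0.003 -0.005]
top jaw ztop 0.0561 rect [614. -93.] [28. 79.] 85 slope [ 0.015 -0.003]
[ 0.45410512 -0.09769859  0.2482883 ]
```

View pics/scene9.png

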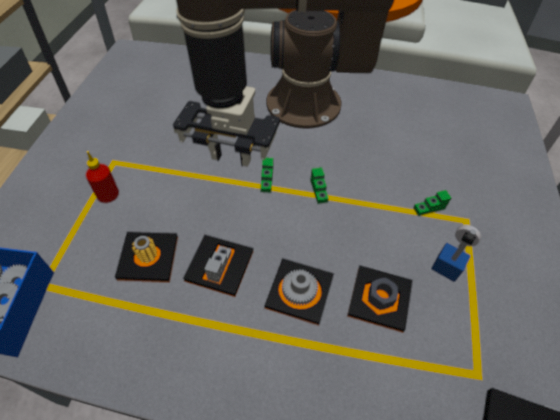

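All four parts sit in their cut-outs: hob (147,248), jaw (218,264), gear (300,288) and nut (382,292). The oil bottle (102,185) and the indicator (452,260) are where they were. I'll hand in.

```bash
python3 -c "
from h import *
print(close_job(), observe()['time'])"
```

```text
the job is handed in; nothing more can be done
the job is handed in; nothing more can be done
```

The hob, gear, nut and chuck jaw are each in their matching insert, placed in the order listed, and the job is handed in at about 27 s. I lowered each one until it touched the floor and only then released it. The highest wrist force I read was about 25 N, when the hob touched down.

**Final heights:** both cameras put the part tops at about 67–68 mm (hob), 57–58 mm (gear), 45 mm (nut) and 56–57 mm (jaw). A part resting on the cut-out floor should read 66, 56, 42 and 54 mm. The cameras had already read 1–3 mm high on the bench, so these agree with the parts sitting on the floors. The top faces look level within the depth noise.

**Position in the cut-outs:** the parts are within about 5 mm of the insert centres, inside the clearances.

**Nothing else moved:** in the last picture the oil bottle, indicator and green jaws stand where they were, and the arm is clear of everything.

**What went wrong or disagreed:**
- I gripped the nut too low at first and regripped it about 5 mm higher, so the fingers would clear the insert.
- The tool drifted up to about 3° out of vertical during holds, so the gear and nut probably touched one edge first and settled flat on release.
- In the last check the top view gave a larger outline for the nut, off-centre by up to 9 mm. I took that as stray points, because the scene view, the nut's level top face and the last picture all show it seated properly.

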